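# Pack the ceramics into their fitted foam recesses

## Task

Pack the four ceramics from the grey pad into the storage tray: stand each one upright in the foam block whose recess is cut to the shape and size of its own foot, right down on the recess floor, and let go. Handle them gently, without dropping or tipping over any of them, and leave the brush and the roll of tape where they are.

Things in the scene. Friction and masses are not known exactly. Their poses are not given: they have to be found in the camera images.
- candlestick: Ceramic candlestick, 130 mm tall, 320 g: round foot 66 mm across, thin stem, drip pan 48 mm across at 93 to 97 mm height, above it a round candle socket 27 mm across (101 to 125 mm height, lip 30 mm) to grip it by. Grey-green like the others; starts upright on the 5 mm thick grey pad. Origin: centre of underside; z up.
- vase: Slim ceramic bud vase, 105 mm tall, 220 g: round foot 40 mm across, body 47 mm across at 30 to 45 mm height, round neck 22 mm across from 68 to 98 mm height to grip it by, lip 28 mm. Grey-green like the others; starts upright on the 5 mm thick grey pad. Origin: centre of underside; z up.
- caddy: Square ceramic tea caddy, 340 g: body 52 x 52 mm with flat upright sides, 68 mm high, fixed round lid and knob up to 90 mm; grip it across any two parallel sides. x and y are square to its sides. Grey-green like the others; starts upright on the 5 mm thick grey pad. Origin: centre of underside; z up.
- hound: Ceramic standing hound, 280 g, on an oblong plinth 88 (x) x 42 (y) x 11 mm. Trunk along x, over the plinth's middle, round, 32 mm thick (30 to 62 mm height), 60 mm long: grip it across, along y. Head at +x, up to 87 mm high, muzzle to x = 53 mm; tail at -x, to 76 mm. Grey-green like the others; starts upright on the 5 mm thick grey pad. Origin: centre of underside; z up.
- block_large_round: Block with a large round recess 80 mm across. One of four white foam blocks, 121 x 121 x 38 mm, fixed 2 by 2 in the tray (122 mm apart, all turned alike; tray walls end 48 mm above the table). Recess in its middle: 20 mm deep, dark floor 18 mm above the origin, 4 mm chamfer at the mouth. Origin: centre of its underside, 4 mm above the table; z up.
- block_small_round: Block with a small round recess 54 mm across. One of four white foam blocks, 121 x 121 x 38 mm, fixed 2 by 2 in the tray (122 mm apart, all turned alike; tray walls end 48 mm above the table). Recess in its middle: 20 mm deep, dark floor 18 mm above the origin, 4 mm chamfer at the mouth. Origin: centre of its underside, 4 mm above the table; z up.
- block_square: Block with a square recess 66 x 66 mm, sides along x and y. One of four white foam blocks, 121 x 121 x 38 mm, fixed 2 by 2 in the tray (122 mm apart, all turned alike; tray walls end 48 mm above the table). Recess in its middle: 20 mm deep, dark floor 18 mm above the origin, 4 mm chamfer at the mouth. Origin: centre of its underside, 4 mm above the table; z up.
- block_oblong: Block with an oblong recess 102 (x) x 56 (y) mm. One of four white foam blocks, 121 x 121 x 38 mm, fixed 2 by 2 in the tray (122 mm apart, all turned alike; tray walls end 48 mm above the table). Recess in its middle: 20 mm deep, dark floor 18 mm above the origin, 4 mm chamfer at the mouth. Origin: centre of its underside, 4 mm above the table; z up.
- brush: Soft dusting brush lying flat, 160 mm long, along its x, beyond the tray and the pad. Not to be disturbed. Origin: underside, near the middle.
- tape: Roll of paper tape lying flat, 64 mm across with a 38 mm hole, 25 mm high, beyond the tray and the pad. Not to be disturbed. Origin: centre of its underside.
Mind the look-alikes: they are no part of the job. What is shaped like the candlestick but purple is not meant.

How it is judged:
At the end, for the whole second after the job is handed in: Each ceramic stands in its matching recess: its origin within 14 mm (horizontally) of the block's centre, its underside no more than 5 mm above the recess floor, leaning less than 7 degrees, at rest and released (horizontal distance between candlestick and block_large_round below 0.014 m and z of candlestick in the frame of block_large_round below 0.023 m and angle between each of candlestick, vase, caddy, hound's own z axis and vertical below 0.12 rad and linear speed of each of candlestick, vase, caddy, hound below 0.03 m/s and contact force between the fingers and candlestick below 0.1 N and horizontal distance between vase and block_small_round below 0.014 m and z of vase in the frame of block_small_round below 0.023 m and contact force between the fingers and vase below 0.1 N and horizontal distance between caddy and block_square below 0.014 m and z of caddy in the frame of block_square below 0.023 m and contact force between the fingers and caddy below 0.1 N and horizontal distance between hound and block_oblong below 0.014 m and z of hound in the frame of block_oblong below 0.023 m and contact force between the fingers and hound below 0.1 N); the robot touches nothing.
It fails at once if a ceramic is tipped over (leans more than 35 degrees) (angle between any of candlestick, vase, caddy, hound's own z axis and vertical above 0.61 rad).
It fails at once if a ceramic is dropped (moves faster than 0.7 m/s with no finger on it, a fall of about 25 mm) ((linear speed of candlestick above 0.7 m/s and contact force between the fingers and candlestick below 0.1 N) or (linear speed of vase above 0.7 m/s and contact force between the fingers and vase below 0.1 N) or (linear speed of caddy above 0.7 m/s and contact force between the fingers and caddy below 0.1 N) or (linear speed of hound above 0.7 m/s and contact force between the fingers and hound below 0.1 N)).
It fails at once if the brush or the roll of tape is moved more than 30 mm (distance of any of brush, tape from where it was at the start of the episode above 0.03 m).
It also fails if it takes over 112 s, if anything falls off the work surface, if the arm or the gripper's body presses on something with over 40 N, if the wrist force passes 120 N, or if a joint passes its speed limit or range.

## Robot

A 7-joint arm with a two-finger parallel gripper is mounted at the origin on the work surface. World frame = base frame: x ahead of the robot, y to its left, z up, the work surface at z = 0. Lengths are in m, angles in rad, forces in N, time in s.
With the tool pointing down it reaches from about 0.425 to 0.95 m from the base axis. Payload 4.7 kg.
Tool frame: the origin (TCP) lies between the finger pads; the fingertips stand 25 mm ahead of it and the grasp point (between the pads) lies 6 mm ahead of it; x points along the fingers, z is the direction in which the jaws open and shut, and the axes are right-handed (so a half turn about x gives the same grasp; the last joint's range is limited). The gripper opens to 85 mm and grips with 20 to 120 N. Pads are 22 mm wide; open, the fingers measure 114 mm over their backs; the gripper's body (76 mm by 85 mm) begins 54 mm behind the grasp point. The pads swing forward as they close: fully open they stand 13 mm farther back than shut.
Start: joints at [1.14, 0.469, -0.049, 1.532, 0.024, 1.141, -0.082], TCP at [0.264, -0.621, 0.256] pointing down, gripper open.
Joint ranges: [-2.59, 2.59], [-0.33, 1.99], [-1.39, 1.29], [0.1, 2.45], [-1.04, 4.18], [0.21, 1.99], [-2.66, 2.66]. Speed limits (rad/s): [2.57, 2.57, 3.14, 3.14, 3.14, 3.14, 3.14].

## Interface

Orientations are given as a 3x3 rotation matrix whose columns are the frame's x, y, z axes.
In Python, from rig import * gives the robot as it stands. Calls block until the motion is done:
- movep(position, orientation): joint-space move of the TCP to a pose.
- move_l(position, attitude=None, feed=0.15, until_force=None): straight line of the TCP; attitude=None keeps the orientation; feed is the mean speed in m/s. With until_force (N) it stops when the force on the tool has changed by that much, and returns True; else False.
- move_joints(angles): joint-space move.
- command_gripper(opening, newtons=None): finger opening in m; newtons is the grip in N (None keeps the last); returns when the fingers have stopped.
- sleep(seconds).
- inverse_kinematics(position, orientation): joint angles nearest the present ones, or None.
- sense(): the state.
- camera(name): name is "scene" or "side" or "wrist"; returns (picture, depth): 480x640x3 uint8, red, green, blue; 480x640 float32, m along the optical axis (not along the pixel's ray), 0 where there is no reading.
- camera_params(name): a dict with "K" (3x3 intrinsics, pixels), "position" and "rotation" of the camera in the world; the wrist camera has in their place "tool_from_camera" (4x4, takes a point from camera to tool coordinates, whose origin is the TCP and whose axes are the tool frame's). Camera axes: x right, y down, z forward; pixel columns grow to the right and rows downward; lengths in m; the calibration is good to about 2 mm. A picture is of the moment at which its call begins: read the wrist's pose just before it. camera_params takes no time and is no camera call.
A pose or a line that the arm cannot do raises Unreachable and nothing moves.
- finish_job(): hands the job in, once; it reports no verdict.
The state is a dict: "time_s": time; "joint_pos": joint angles; "qd": joint speeds; "joint_efforts": joint torques, N m; "position": TCP position; "tcp_rot": TCP orientation; "wrist_force": force on the tool from outside, world axes, zero at the start; "ft_torque": the same for the moment, N m; "finger_gap": finger opening in m.
Only numpy, scipy, OpenCV 4.12 (cv2) and the standard library are available. Lean on these libraries where they do the work, as an engineer would, in place of code of your own. Each camera call takes 0.05 s, during which the arm holds its last target.

## Working session

There is one attempt and no reset: what is moved stays moved. The work goes in short steps, each a Python script; the robot and the scene stay as the last script left them, time stands still between calls to the robot, and variables do not carry over. Pictures are saved under pics/ and viewed, and the job is handed in when it is done.

```bash
mkdir -p pics; ls
python3 - <<'E'
from rig import *
import cv2,numpy as np
for n in("scene","side","wrist"):
    p,d=camera(n); cv2.imwrite(f"pics/{n}0.png",p[:,:,::-1]); np.save(f"pics/{n}0.npy",d); np.save(f"pics/{n}0rgb.npy",p)
    print(n,camera_params(n))
s=sense();print(s)
E
```

```text
pics
scene {'K': array([[466.53245944,   0.        , 321.41421836],
       [  0.        , 466.53245944, 241.24272169],
       [  0.        ,   0.        ,   1.        ]]), 'position': array([ 0.998166  , -0.36628812,  0.66768401]), 'rotation': array([[ 0.68046805,  0.55444553, -0.47911729],
       [ 0.73277699, -0.5139261 ,  0.44600206],
       [ 0.00105297, -0.65457628, -0.75599523]])}
side {'K': array([[531.69306041,   0.        , 311.37048533],
       [  0.        , 531.69306041, 232.68229737],
       [  0.        ,   0.        ,   1.        ]]), 'position': array([0.13067256, 0.48849582, 0.75723472]), 'rotation': array([[-0.72039723, -0.4995872 ,  0.48108259],
       [-0.69351087,  0.51048164, -0.50838093],
       [ 0.00839677, -0.69987222, -0.71421871]])}
wrist {'K': array([[408.08714421,   0.        , 321.39083738],
       [  0.        , 408.08714421, 228.12007756],
       [  0.        ,   0.        ,   1.        ]]), 'tool_from_camera': array([[-1.22483405e-03, -2.71105390e-01,  9.62548891e-01,
        -1.17859817e-01],
       [-1.61700011e-03, -9.62547817e-01, -2.71107146e-01
[... 341 characters left out ...]
: array([-3.89387694e-05, -2.69395169e-03, -5.80353789e-04, -3.54659411e-03,
       -1.19864211e-03,  1.58223595e-03,  1.73602265e-05]), 'joint_efforts': array([ 1.09555545e-03, -5.10765696e+01, -4.63197241e-02, -2.37979674e+01,
        1.07515143e-02,  5.41509187e-03, -1.01003084e-05]), 'position': array([ 0.26383422, -0.62087115,  0.25549986]), 'tcp_rot': array([[-6.17872597e-04,  9.20351334e-01,  3.91092113e-01],
       [ 1.34163042e-03,  3.91092599e-01, -9.20350357e-01],
       [-9.99998909e-01, -4.39581891e-05, -1.47641674e-03]]), 'wrist_force': array([-0.30595646,  0.59584122,  0.61184859]), 'ft_torque': array([ 0.03462545, -0.01401097, -0.03693365]), 'finger_gap': 0.08552379715236084}
```

View pics/scene0.png

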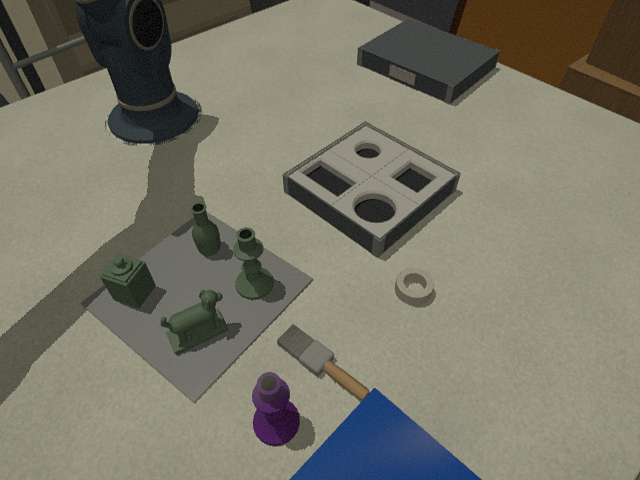

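View pics/side0.png

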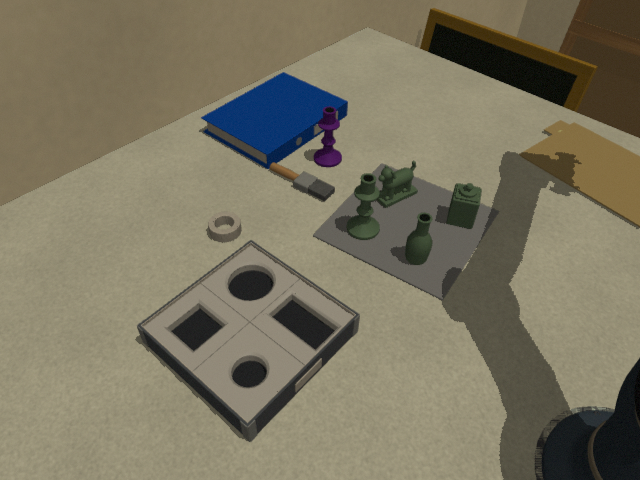

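View pics/wrist0.png

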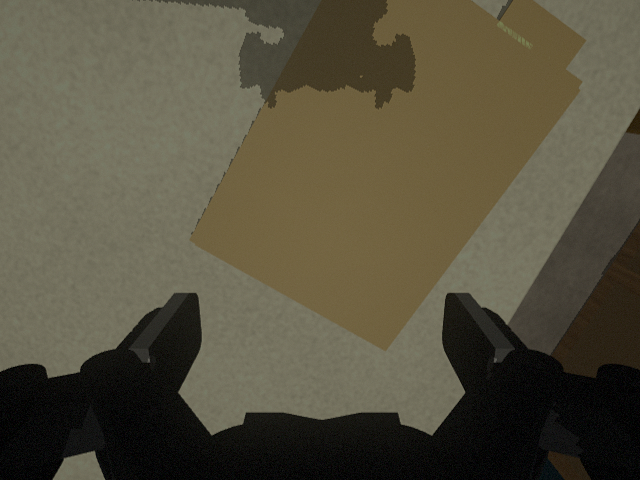

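The scene picture shows the green candlestick at (253,265) and its purple look-alike at (275,408); only the green one on the pad is wanted. The vase is at (205,232), caddy at (129,280) and hound at (196,320). The recesses are oblong (328,179), small round (367,150), square (413,178) and large round (375,208). Next I'll fuse the depths from above.

```bash
cat > h.py <<'E'
from rig import *
import cv2,numpy as np
def cloud(n,p,d,pose=None):
    c=camera_params(n);K=c["K"]
    v,u=np.mgrid[0:480,0:640]
    P=np.stack([(u-K[0,2])/K[0,0]*d,(v-K[1,2])/K[1,1]*d,d],-1)
    if n=="wrist":
        pos,R=pose;T=c["tool_from_camera"]
        W=(P@T[:3,:3].T+T[:3,3])@R.T+pos
    else: W=P@c["rotation"].T+c["position"]
    W[d<=0]=np.nan
    return W
E
python3 - <<'E'
from h import *
for n in("scene","side"):
    p=np.load(f"pics/{n}0rgb.npy");d=np.load(f"pics/{n}0.npy");W=cloud(n,p,d)
    print(n,[(np.round(W[v,u],4)) for u,v in ([(320,430)] if 0 else ([(500,300),(100,350),(200,250),(375,208),(367,150),(390,170)] if n=="scene" else [(60,300),(400,280),(250,285),(250,375),(200,328),(305,318)]))])
    # ortho map: x 0.25..0.95 y -0.65..0.15? 1mm
    x0,x1,y0,y1=.2,1.0,-.6,.2
    m=np.isfinite(W[...,0])&(W[...,0]>x0)&(W[...,0]<x1)&(W[...,1]>y0)&(W[...,1]<y1)
    q=W[m];c=p[m];o=np.argsort(q[:,2])
    im=np.zeros((600,600,3),np.uint8);s=600/.8
    for k in o:
        cv2.circle(im,(int((y1-q[k,1])*s),int((x1-q[k,0])*s)),1,tuple(int(a) for a in c[k][::-1]),-1)
    for g in range(0,8):
        cv2.line(im,(0,int(g*75)),(8,int(g*75)),(0,0,255),1);cv2.line(im,(g*75,0),(g*75,8),(0,0,255),1)
    cv2.imwrite(f"pics/top_{n}.png",im)
E
```

```text
scene [array([0.8798, 0.1602, 0.0009]), array([ 0.5059, -0.3821,  0.0025]), array([ 0.4555, -0.1599,  0.0219]), array([0.5987, 0.1478, 0.0244]), array([0.4641, 0.2672, 0.0242]), array([0.5573, 0.2347, 0.0442])]
side [array([8.423e-01, 3.798e-01, 2.000e-04]), array([ 0.4388, -0.0747,  0.0028]), array([0.6134, 0.1342, 0.0224]), array([0.4801, 0.2518, 0.0248]), array([0.604 , 0.2515, 0.023 ]), array([0.4951, 0.1164, 0.0216])]
```

```bash
python3 -c "
import cv2,numpy as np
a=cv2.imread('pics/top_scene.png');cv2.imwrite('pics/ts.png',a)"
```

```text
(no output)
```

View pics/top_scene.png

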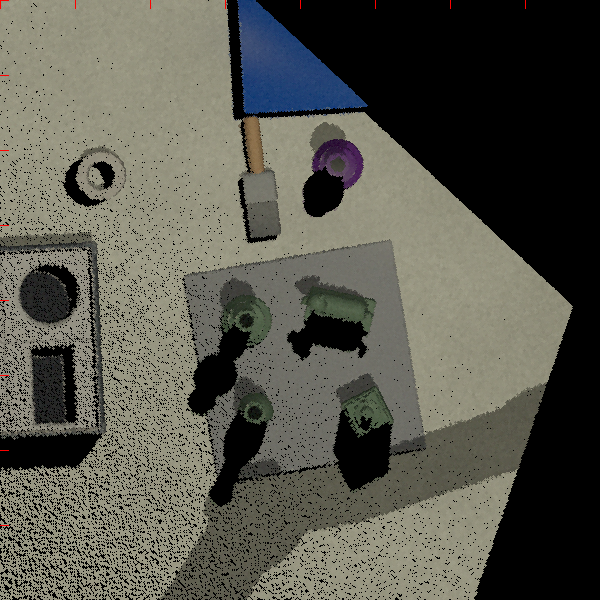

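View pics/top_side.png

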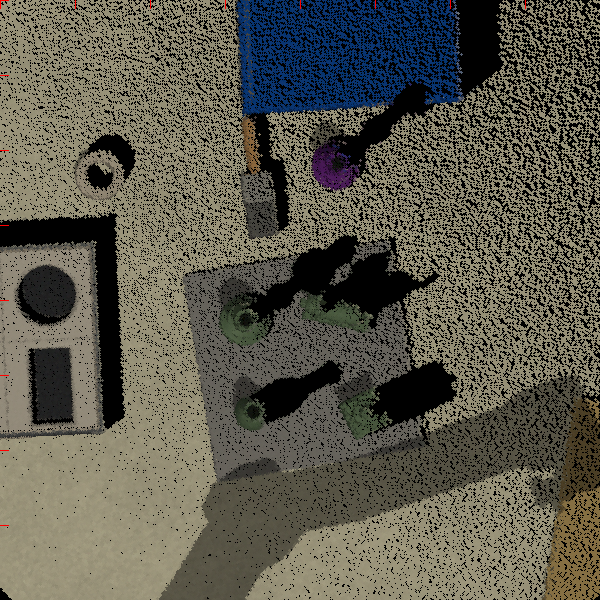

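Both maps agree: the pad holds caddy, vase, hound and candlestick, and the decoy is outside it. Now for precise fits.

```bash
cat > seg.py <<'E'
from h import *
from scipy.optimize import least_squares
def circ(q,r=None):
    c0=q[:,:2].mean(0)
    if r is None: f=lambda p:np.hypot(q[:,0]-p[0],q[:,1]-p[1])-p[2]; s=least_squares(f,[*c0,.015],loss='soft_l1',f_scale=.001)
    else: f=lambda p:np.hypot(q[:,0]-p[0],q[:,1]-p[1])-r; s=least_squares(f,c0,loss='soft_l1',f_scale=.001)
    return s.x, np.sqrt(np.mean(s.fun**2))
E
python3 - <<'E'
from seg import *
Q={}
for n in("scene","side"):
    p=np.load(f"pics/{n}0rgb.npy").astype(int);d=np.load(f"pics/{n}0.npy");W=cloud(n,p,d)
    g=(p[...,1]>p[...,0]+8)&(p[...,1]>p[...,2]+3)&np.isfinite(W[...,0])
    Q[n]=(W,g)
box={"cand":(.575,-.125),"vase":(.455,-.135),"caddy":(.46,-.285),"hound":(.58,-.25)}
for k,(cx,cy) in box.items():
    S=[]
    for n in Q:
        W,g=Q[n];m=g&(np.abs(W[...,0]-cx)<.06)&(np.abs(W[...,1]-cy)<.065)&(W[...,2]>.008)
        q=W[m];S.append(q)
        if k=="cand":
            for z0,z1,r in((.107,.128,.0135),(.006,.015,None)):
                qq=q[(q[:,2]>z0)&(q[:,2]<z1)];print(k,n,z0,len(qq),circ(qq,r))
        if k=="vase":
            for z0,z1,r in((.036,.05,.0235),(.075,.1,.011)):
                qq=q[(q[:,2]>z0)&(q[:,2]<z1)];print(k,n,z0,len(qq),circ(qq,r))
        if k in("caddy","hound"):
            qq=q[(q[:,2]<.070)&(q[:,2]>.0)] if k=="caddy" else q[(q[:,2]<.0165)]
            r=cv2.minAreaRect((qq[:,:2]*1000).astype(np.float32));print(k,n,len(qq),r)
        print("  zmax",np.percentile(q[:,2],99.5))
    np.save(f"pics/q_{k}.npy",np.vstack(S))
    q=np.vstack(S)
    if k in("caddy",): print("fused",cv2.minAreaRect((q[q[:,2]<.070][:,:2]*1000).astype(np.float32)))
    if k=="hound":
        print("fused plinth",cv2.minAreaRect((q[q[:,2]<.0165][:,:2]*1000).astype(np.float32)))
        h=q[q[:,2]>.078];print("head",h.mean(0));t=q[(q[:,2]>.07)];print(t[:,:2].min(0),t[:,:2].max(0))
# tray: dark floors
for n in Q:
    p=np.load(f"pics/{n}0rgb.npy").astype(int);W=Q[n][0]
    m=(W[...,2]>.017)&(W[...,2]<.028)&(W[...,0]>.4)&(W[...,0]<.75)&(W[...,1]>.04)&(W[...,1]<.35)
    w=(W[...,2]>.038)&(W[...,2]<.052)&(W[...,0]>.38)&(W[...,0]<.8)&(W[...,1]>.03)&(W[...,1]<.4)
    r=cv2.minAreaRect((W[w][:,:2]*1000).astype(np.float32));print(n,"tray",r, np.median(W[w][:,2]))
E
```

```text
cand scene 0.107 121 (array([ 0.57190428, -0.12856251]), np.float64(0.0014695380748815075))
cand scene 0.006 111 (array([ 0.5720706 , -0.128479  ,  0.03126942]), np.float64(0.0012837003449464404))
  zmax 0.13836447829112178
cand side 0.107 74 (array([ 0.57342073, -0.12821434]), np.float64(0.001430646506890938))
cand side 0.006 146 (array([ 0.57237581, -0.12712513,  0.02980347]), np.float64(0.002367793027951787))
  zmax 0.13631060861808356
vase scene 0.036 77 (array([ 0.44934673, -0.13893886]), np.float64(0.0008839258897334922))
vase scene 0.075 68 (array([ 0.44950591, -0.13943003]), np.float64(0.0009045691386684283))
  zmax 0.11340455154397312
vase side 0.036 88 (array([ 0.45149641, -0.13968519]), np.float64(0.001193027122763872))
vase side 0.075 58 (array([ 0.45145845, -0.13938435]), np.float64(0.001093149312476779))
  zmax 0.11193756158932992
caddy scene 480 ((466.27947998046875, -295.80267333984375), (69.31535339355469, 35.570865631103516), 71.27556610107422)
  zmax 0.09806390563556612
caddy side 341 ((448.6102294921875, -286.6988525390625), (50.70507049560547, 53.3184814453125), 
[... 204 characters left out ...]
375), (86.22021484375, 74.54444122314453), 76.79206848144531)
  zmax 0.09293568733859653
hound side 209 ((581.555908203125, -249.2525634765625), (87.54393005371094, 32.79447555541992), 77.69944763183594)
  zmax 0.09155986445868572
fused plinth ((573.2014770507812, -248.5274658203125), (89.69818115234375, 74.54655456542969), 76.78290557861328)
head [ 0.59431492 -0.2252871   0.08677776]
[ 0.57524521 -0.29681373] [ 0.60786382 -0.2008373 ]
scene tray ((543.2386474609375, 194.15695190429688), (256.6130065917969, 257.2901916503906), 2.945260763168335) 0.043919858195686834
side tray ((544.4306640625, 194.4390869140625), (256.0595397949219, 255.7771759033203), 2.781801223754883) 0.042383405614778935
```

Run:
```python
from seg import *
def boxsd(q,c,a,hx,hy):
    R=np.array([[np.cos(a),np.sin(a)],[-np.sin(a),np.cos(a)]])
    l=np.abs((q[:,:2]-c)@R.T)-[hx,hy]
    return np.where((l>0).all(1),np.hypot(*l.T),l.max(1))
q=np.load("pics/q_caddy.npy");q=q[(q[:,2]>.012)&(q[:,2]<.068)]
for a0 in(.3,.45,.6):
    s=least_squares(lambda p:boxsd(q,p[:2],p[2],.026,.026),[.452,-.288,a0],loss='soft_l1',f_scale=.001)
    print("caddy",s.x,np.degrees(s.x[2]),s.cost,np.median(abs(s.fun)))
q=np.load("pics/q_hound.npy");
pl=q[(q[:,2]<.014)]
s=least_squares(lambda p:boxsd(pl,p[:2],p[2],.044,.021),[.577,-.249,1.35],loss='soft_l1',f_scale=.001)
print("plinth",s.x,np.degrees(s.x[2]),s.cost,np.median(abs(s.fun)),len(pl))
# trunk: cylinder axis horizontal at z=.051 r=.016
t=q[(q[:,2]>.05)&(q[:,2]<.07)]
def cy(p):
    n=np.array([-np.sin(p[1]),np.cos(p[1])]);e=(t[:,:2]-[.577,-.249])@n-p[0]
    return np.hypot(e,t[:,2]-.051)-.016
s=least_squares(cy,[0,1.35],loss='soft_l1',f_scale=.001)
n=np.array([-np.sin(s.x[1]),np.cos(s.x[1])])
print("trunk pt",np.array([.577,-.249])+n*s.x[0],np.degrees(s.x[1]),np.median(abs(s.fun)))
u=np.array([np.cos(s.x[1]),np.sin(s.x[1])]);
e=(q[q[:,2]>.008][:,:2]-[.577,-.249])@u;print("extent along",np.percentile(e,[.3,1,99,99.7]))
```

```text
caddy [ 0.44804573 -0.28988028  0.4600682 ] 26.35996587906528 0.00027273519578764285 0.00059860776759906
caddy [ 0.44804573 -0.28988028  0.46006816] 26.3599636610665 0.0002727351957869623 0.0005986081420193343
caddy [ 0.4480482  -0.28987733  0.46035993] 26.376680940575508 0.0002727399364477445 0.0005967161301450568
plinth [ 0.58776699 -0.25430377  1.36352715] 78.12435095970348 0.0002272512165670534 0.0013664152047072487 114
trunk pt [ 0.58809348 -0.2517831 ] 75.91646229427195 0.0013091396709373083
extent along [-0.04484869 -0.04385417  0.04603662  0.0487646 ]
```

Run:
```python
import cv2
a=cv2.imread('pics/scene0.png')[195:415,80:380];cv2.imwrite('pics/crop1.png',cv2.resize(a,None,fx=2.6,fy=2.6,interpolation=cv2.INTER_CUBIC))
```

```text
(no output)
```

View pics/crop1.png

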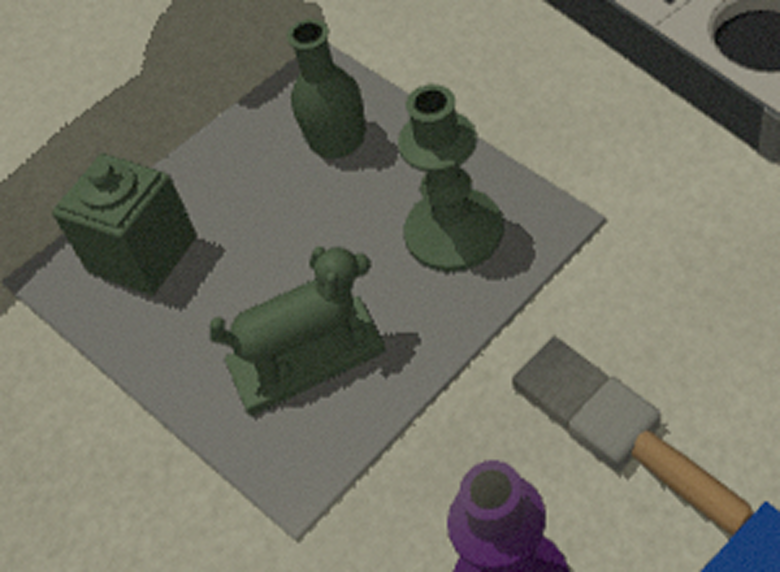

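```bash
cat >> h.py <<'E'
import math
T0=np.array([.5438,.1943]);TY=math.radians(2.86)
def blk(sx,sy):
    c,s=math.cos(TY),math.sin(TY);return T0+.061*np.array([c*sx-s*sy,s*sx+c*sy])
BL=dict(cand=blk(1,-1),vase=blk(-1,1),caddy=blk(1,1),hound=blk(-1,-1))
def R(th): 
    c,s=math.cos(th),math.sin(th);return np.array([[0,-s,c],[0,c,s],[-1,0,0]])
OB=dict(cand=(.5727,-.128),vase=(.4505,-.1394),caddy=(.448,-.290),hound=(.588,-.252))
E
python3 - <<'E'
from h import *
print(BL)
D=np.degrees
for k in OB:
    for a in range(-180,180,30):
        th=math.radians(a)
        if k=="caddy": th+=math.radians(26.4); tp=TY+math.radians(a)
        elif k=="hound": th=math.radians(77+a);tp=TY+math.radians(a)
        else: tp=th
        if k in("caddy",) and a%90: continue
        if k=="hound" and a not in(-90,90): continue
        q=inverse_kinematics([*OB[k],.15],R(th)); 
        for tt in ([tp] if k in("cand","vase") else [tp,tp+math.pi] if k=="hound" else [tp+i*math.pi/2 for i in range(4)]):
            r=inverse_kinematics([*BL[k],.17],R(tt))
            print(k,a,round(float(D(th))),round(float(D(tt))), None if q is None else np.round(q,2), None if r is None else np.round(r,2))
E
```

```text
{'cand': array([0.60776766, 0.13641962]), 'vase': array([0.47983234, 0.25218038]), 'caddy': array([0.60168038, 0.25826766]), 'hound': array([0.48591962, 0.13033234])}
cand -180 -180 -180 [-0.6   0.7   1.11  1.9  -0.74  1.03 -2.31] [ 0.47  0.78 -1.18  1.71  0.78  1.2   2.22]
cand -150 -150 -150 [ 0.15  0.44 -0.    1.85  0.    0.85 -2.47] [-1.01  0.72  1.11  1.79 -0.73  1.1  -2.26]
cand -120 -120 -120 [ 0.23  0.44 -0.1   1.85  0.06  0.85 -2.  ] [-0.01  0.5  -0.39  1.73  0.22  0.95 -2.57]
cand -90 -90 -90 [ 0.33  0.45 -0.23  1.84  0.13  0.86 -1.54] [ 0.13  0.54 -0.58  1.73  0.34  0.98 -2.15]
cand -60 -60 -60 [ 0.42  0.46 -0.35  1.84  0.2   0.87 -1.08] [ 0.17  0.55 -0.64  1.72  0.38  0.99 -1.66]
cand -30 -30 -30 [ 0.48  0.48 -0.45  1.83  0.26  0.89 -0.61] [ 0.2   0.56 -0.69  1.72  0.41  1.01 -1.16]
cand 0 0 0 [ 0.55  0.5  -0.54  1.83  0.32  0.9  -0.13] [ 0.22  0.57 -0.72  1.72  0.43  1.01 -0.65]
cand 30 30 30 [ 0.62  0.52 -0.64  1.83  0.38  0.92  0.34] [ 0.24  0.59 -0.76  1.72  0.46  1.02 -0.15]
cand 60 60 60 [ 0.64  0.53 -0.66  1.83  0.4   0.92  0.85] [ 0.28  0.6  -0.81  1.72  0.5   1.0
[... 2973 characters left out ...]
8  1.93  0.72  1.05  1.88] [ 0.25  0.83 -1.18  1.63  0.81  1.25  2.1 ]
caddy 90 116 273 [ 1.34  0.67 -1.18  1.93  0.72  1.05  1.88] [-0.04  0.6  -0.63  1.64  0.4   1.03 -2.32]
caddy 90 116 363 [ 1.34  0.67 -1.18  1.93  0.72  1.05  1.88] [ 0.17  0.73 -1.    1.63  0.66  1.15 -0.94]
hound -90 -13 -87 [ 0.6   0.54 -0.37  1.71  0.24  0.93 -0.09] [ 0.22  0.37 -0.69  2.    0.31  0.88 -2.16]
hound -90 -13 93 [ 0.6   0.54 -0.37  1.71  0.24  0.93 -0.09] [ 0.57  0.61 -1.24  1.98  0.67  1.05  0.64]
hound 90 167 93 [-0.36  0.78  1.11  1.77 -0.78  1.11 -2.35] [ 0.57  0.61 -1.24  1.98  0.67  1.05  0.64]
hound 90 167 273 [-0.36  0.78  1.11  1.77 -0.78  1.11 -2.35] [ 0.22  0.37 -0.69  2.    0.31  0.88 -2.16]
```

Run:
```python
from h import *
movep([*OB["cand"],.26],R(0))
s=sense();p,d=camera("wrist");W=cloud("wrist",p,d,(s["position"],s["tcp_rot"]))
np.savez("pics/w1.npz",p=p,W=W);cv2.imwrite("pics/w1.png",p[:,:,::-1]);print(s["time_s"],s["position"],s["joint_pos"])
from seg import circ
pi=p.astype(int);g=(pi[...,1]>pi[...,0]+8)&(pi[...,1]>pi[...,2]+3)&(W[...,2]>.008)
for z0,z1,c,r in((.108,.128,OB["cand"],.0135),(.128,.14,OB["cand"],None),(.0975,.103,OB["cand"],.0175)):
    q=W[g&(W[...,2]>z0)&(W[...,2]<z1)&(np.hypot(W[...,0]-c[0],W[...,1]-c[1])<.04)];print(z0,len(q),q.mean(0) if len(q) else 0, circ(q,r) if len(q)>10 else 0)
```

```text
2.2417 [ 0.57247136 -0.12992381  0.25978601] [ 0.58534682  0.37904014 -0.5669433   1.72038075  0.22480728  1.10771572
 -0.05372243]
0.108 36 [ 0.5730714  -0.11775872  0.11831833] (array([ 0.57353953, -0.12968534]), np.float64(0.00010784761465806655))
0.128 863 [ 0.57382316 -0.12979901  0.13538856] (array([ 0.57347801, -0.12926778,  0.01215126]), np.float64(0.0014291221309212603))
0.0975 290 [ 0.56899458 -0.12049313  0.10231203] (array([ 0.57118419, -0.12491017]), np.float64(0.004127486179852421))
```

View pics/w1.png

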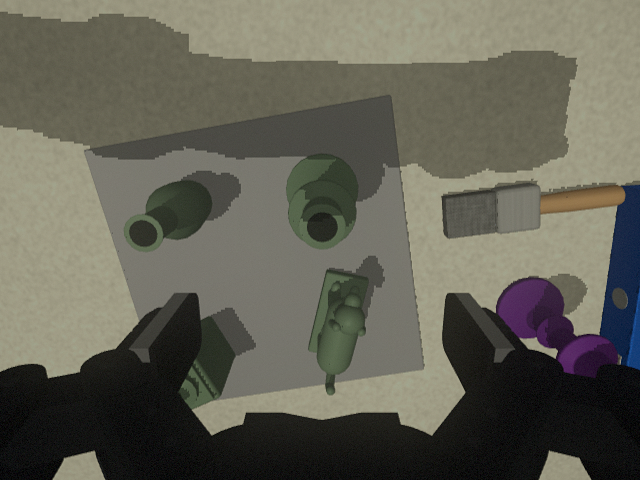

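The wrist view shows the green candlestick's mouth at (321,225), with the decoy off at (590,350). The fit of (0.5735, -0.129), rim z 0.135, agrees with the other cameras. I'll grasp it.

Run:
```python
from h import *
command_gripper(.055,35)
xy=[.5733,-.129]
move_l([*xy,.17],R(0),feed=.15); print(sense()["position"])
hit=move_l([*xy,.132],feed=.06,until_force=6); s=sense();print(hit,s["position"],s["wrist_force"])
if not hit:
    command_gripper(.0,35); s=sense();print(s["finger_gap"],s["wrist_force"],s["position"],s["time_s"])
    if s["finger_gap"]>.02:
        move_l([*xy,.145],feed=.05);s=sense();print(s["finger_gap"],s["wrist_force"])
        p,d=camera("side");cv2.imwrite("pics/s2.png",cv2.resize(p[120:280,260:500,::-1],None,fx=3,fy=3))
```

```text
[ 0.57399094 -0.1289059   0.17072053]
False [ 0.57352012 -0.12891357  0.13209386] [0.4201627  0.34416186 0.59787676]
0.026542532506200187 [-2.50787671  0.56337352  4.11293828] [ 0.57329889 -0.12907761  0.13248679] 4.6
0.026372516746769332 [ 0.32580114  0.40329066 -2.85705729]
```

View pics/s2.png

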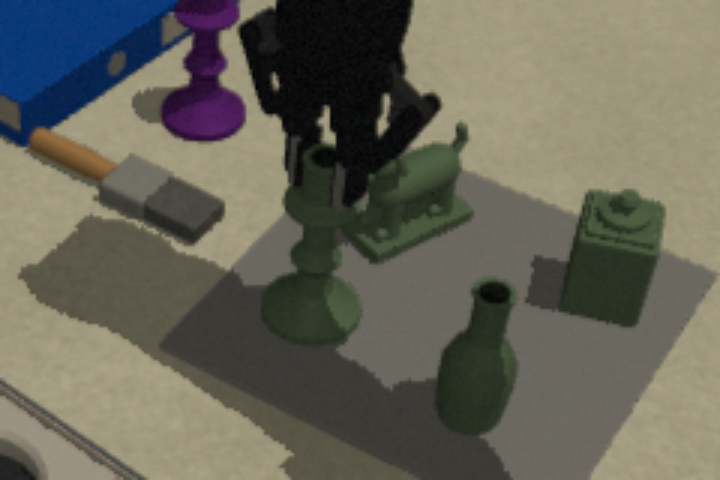

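Candlestick is held (gap 26.5 mm, 3.1 N load, upright). Moving it to the tray.

```bash
cat >> h.py <<'E'
def seat(b,th,z0,ztop,openw,zdown=.004,lift=.09):
    """lower held object at xy b until contact; z0 = nominal TCP z at floor"""
    move_l([*b,z0+.012],R(th),feed=.12); sleep(.2)
    hit=move_l([*b,z0-zdown],feed=.025,until_force=3); s=sense()
    print("seat",hit,s["position"],"nominal",z0,"F",np.round(s["wrist_force"],2),"gap",s["finger_gap"])
    return s
E
python3 - <<'E'
from h import *
b=BL["cand"]
move_l([.5733,-.129,.24],R(0),feed=.2)
move_l([*b,.24],R(0),feed=.25)
s=sense();print(s["finger_gap"],s["position"],s["wrist_force"],s["time_s"])
s=seat(b,0,.1495,.24,.05)
print(s["time_s"])
p,d=camera("scene");cv2.imwrite("pics/s3.png",cv2.resize(p[50:270,240:500,::-1],None,fx=3,fy=2.7))
E
```

```text
0.026482526817521054 [0.60782695 0.13423414 0.23939897] [-0.11142977 -0.51761478 -2.39658977] 6.9
seat True [0.60728268 0.13636705 0.14930668] nominal 0.1495 F [-0.55 -0.7   4.18] gap 0.02653981186805565
8.4083
```

View pics/s3.png

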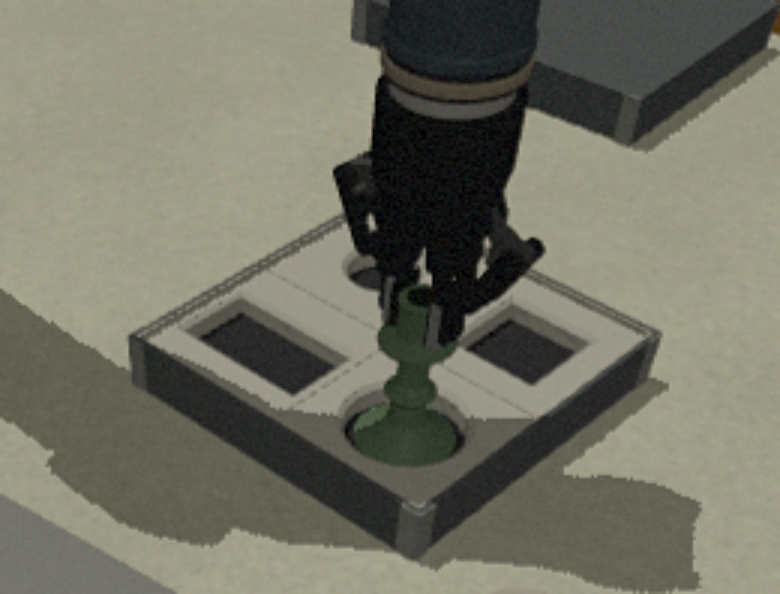

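It touched down at the nominal floor height, inside the recess. Releasing and moving to the vase.

Run:
```python
from h import *
from seg import circ
command_gripper(.06); sleep(.2)
move_l([*BL["cand"],.25],feed=.15)
movep([*OB["vase"],.24],R(0)); sleep(.2)
s=sense();p,d=camera("wrist");W=cloud("wrist",p,d,(s["position"],s["tcp_rot"]));print(s["position"],s["time_s"])
cv2.imwrite("pics/w4.png",p[:,:,::-1]);np.savez("pics/w4.npz",p=p,W=W)
pi=p.astype(int);g=(pi[...,1]>pi[...,0]+8)&(pi[...,1]>pi[...,2]+3)
c=OB["vase"]
for z0,z1,r in((.106,.115,None),(.075,.1,.011),(.034,.05,.0235)):
    q=W[g&(W[...,2]>z0)&(W[...,2]<z1)&(np.hypot(W[...,0]-c[0],W[...,1]-c[1])<.04)];print(z0,len(q), circ(q,r) if len(q)>10 else 0)
p,d=camera("side");W=cloud("side",p,d);c=BL["cand"];pi=p.astype(int);cv2.imwrite("pics/s4.png",p[:,:,::-1]);g=(pi[...,1]>pi[...,0]+8)&(pi[...,1]>pi[...,2]+3)
for z0,z1,r in((.125,.145,.0135),(.024,.04,None)):
    q=W[g&(W[...,2]>z0)&(W[...,2]<z1)&(np.hypot(W[...,0]-c[0],W[...,1]-c[1])<.05)];print("cand",c,len(q),circ(q,r)if len(q)>10 else 0)
```

```text
[ 0.45129537 -0.13833163  0.24003333] 11.3167
0.106 557 (array([ 0.45119975, -0.14036245,  0.01153062]), np.float64(0.0010869922186833934))
0.075 11 (array([ 0.45123636, -0.14083221]), np.float64(0.00010081503834089094))
0.034 15 (array([ 0.45124267, -0.14110877]), np.float64(0.00011729623104447775))
cand [0.60776766 0.13641962] 111 (array([0.60815401, 0.13678503]), np.float64(0.0009550708595287951))
cand [0.60776766 0.13641962] 487 (array([0.60821881, 0.13713069, 0.02661726]), np.float64(0.004126174299753133))
```

View pics/w4.png

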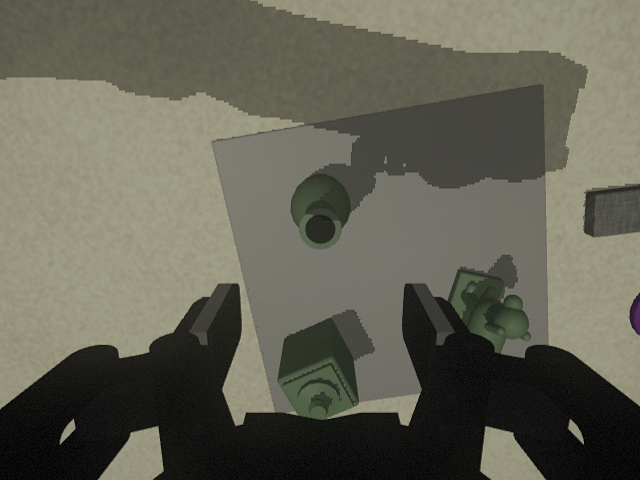

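View pics/s4.png

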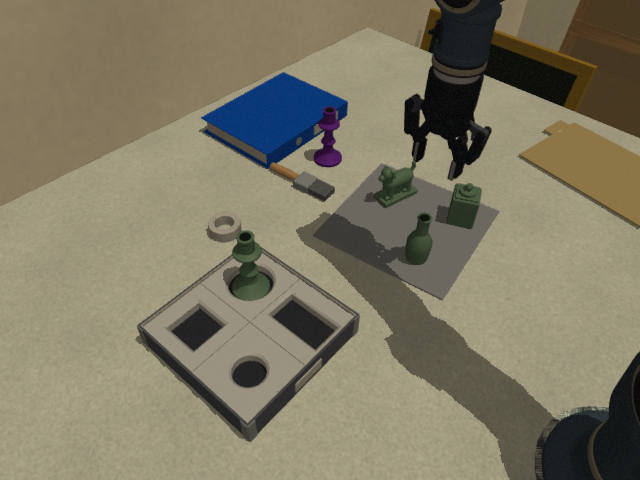

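Candlestick stands upright in its recess, within 1 mm of centre, at (250,285) in the side view. The vase's mouth is at (320,230) in the wrist view, (0.451, -0.140) in the world. Now to grasp it and carry it.

Run:
```python
from h import *
xy=[.4511,-.1402];b=BL["vase"]
move_l([*xy,.14],R(0),feed=.15)
hit=move_l([*xy,.099],feed=.06,until_force=6); s=sense();print(hit,s["position"])
assert not hit
command_gripper(.0,35); s=sense();zp=s["position"][2];print(s["finger_gap"],s["wrist_force"],s["position"],s["time_s"])
assert s["finger_gap"]>.015
move_l([*xy,.112],feed=.05);move_l([*xy,.21],feed=.2);sleep(.1);s=sense();print("lift",s["finger_gap"],s["wrist_force"])
assert s["finger_gap"]>.015
move_l([.44,.05,.21],R(0),feed=.25);move_l([*b,.21],R(0),feed=.25)
s=seat(b,0,zp+.017,.21,.05);print(s["time_s"])
p,d=camera("scene");cv2.imwrite("pics/s5.png",cv2.resize(p[50:270,240:500,::-1],None,fx=3,fy=2.7))
```

```text
False [ 0.45133025 -0.14012637  0.09906162]
0.024003851265355442 [2.67357410e-01 3.18124709e-03 5.17324875e+00] [ 0.451356   -0.14030292  0.09942245] 13.4917
lift 0.023662587380625606 [-0.26230563  0.06217999 -1.46891267]
seat True [0.47969878 0.25230189 0.11647777] nominal 0.11642245383682642 F [-0.17 -0.41  3.73] gap 0.0243186047697917
18.0583
```

View pics/s5.png

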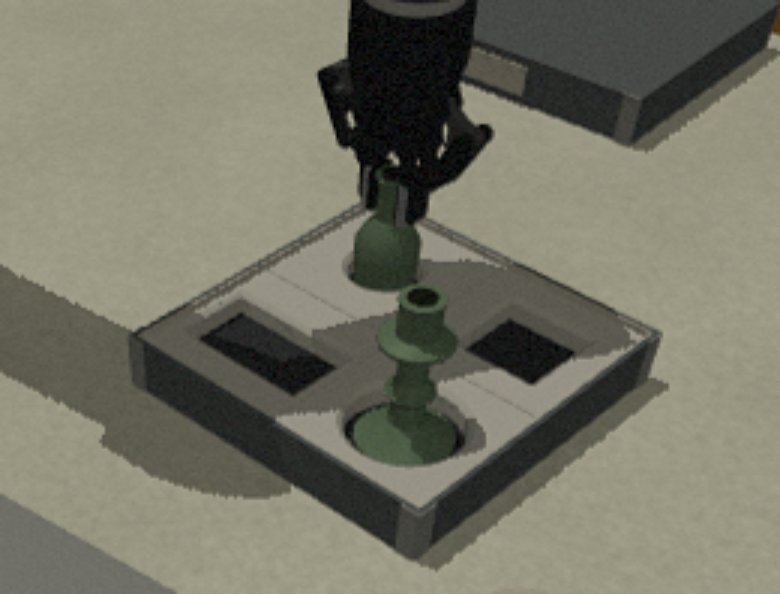

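Vase touched down at nominal height in the small round recess. Releasing and looking at the caddy.

Run:
```python
from h import *
command_gripper(.06); sleep(.2)
move_l([*BL["vase"],.24],feed=.15)
movep([*OB["caddy"],.24],R(math.radians(26.4))); command_gripper(.085)
s=sense();p,d=camera("wrist");W=cloud("wrist",p,d,(s["position"],s["tcp_rot"]));print(s["position"],s["joint_pos"],s["time_s"])
cv2.imwrite("pics/w6.png",p[:,:,::-1]);np.savez("pics/w6.npz",p=p,W=W)
pi=p.astype(int);g=(pi[...,1]>pi[...,0]+8)&(pi[...,1]>pi[...,2]+3)
c=OB["caddy"]
q=W[g&(W[...,2]>.069)&(W[...,2]<.078)&(np.hypot(W[...,0]-c[0],W[...,1]-c[1])<.05)]
print(len(q),cv2.minAreaRect((q[:,:2]*1000).astype(np.float32)),np.median(q[:,2]))
q=W[g&(W[...,2]>.09)&(np.hypot(W[...,0]-c[0],W[...,1]-c[1])<.05)];print("knob",q.mean(0))
```

```text
[ 0.44817464 -0.28972989  0.24002194] [ 1.00148607  0.31764978 -0.62157781  1.86068929  0.21376291  1.02988044
  0.75397936] 22.0583
2207 ((449.5748291015625, -290.404052734375), (51.13774871826172, 50.92490768432617), 26.57871437072754) 0.07655511783767913
knob [ 0.44441624 -0.28174625  0.22758774]
```

View pics/w6.png

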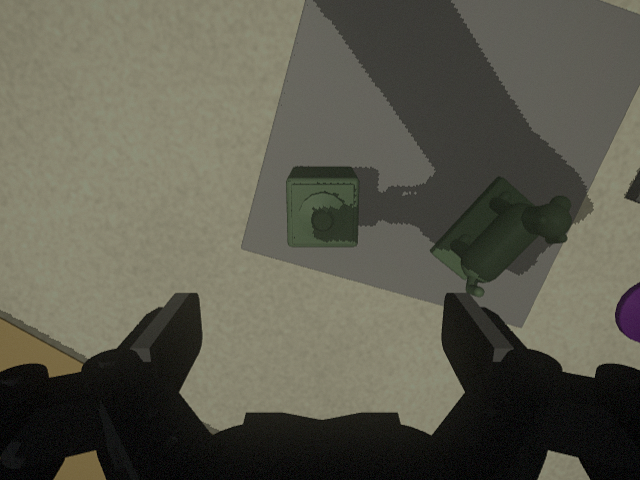

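Caddy lies square between the jaws in the wrist view at (322,210). Its fit is (0.4495, -0.2904), yaw 26.5°, top face 51 mm as expected.

Run:
```python
from h import *
xy=[.4490,-.2903];b=BL["caddy"];th=math.radians(26.5)
move_l([*xy,.12],R(th),feed=.15)
hit=move_l([*xy,.064],feed=.07,until_force=6); s=sense();print(hit,s["position"])
assert not hit
command_gripper(.0,40); s=sense();zp=s["position"][2];print(s["finger_gap"],s["wrist_force"],s["position"],s["time_s"])
assert s["finger_gap"]>.045
move_l([*xy,.077],feed=.05);move_l([*xy,.2],feed=.2);sleep(.1);s=sense();print("lift",s["finger_gap"],s["wrist_force"])
assert s["finger_gap"]>.045
# path clear of candlestick (0.608,0.136, top .152): go inside, high
move_l([.44,-.05,.25],R(math.radians(15)),feed=.22)
move_l([.46,.2,.25],R(TY),feed=.22)
move_l([*b,.2],R(TY),feed=.2)
s=seat(b,TY,zp+.017,.2,.085);print(s["time_s"],s["joint_pos"])
p,d=camera("scene");cv2.imwrite("pics/s7.png",cv2.resize(p[50:270,240:500,::-1],None,fx=3,fy=2.7))
p,d=camera("side");cv2.imwrite("pics/s7b.png",cv2.resize(p[200:440,110:390,::-1],None,fx=2.5,fy=2.5))
```

```text
False [ 0.44936035 -0.29037024  0.06426513]
0.051575506184103365 [-0.14183422  0.99911843  3.06645028] [ 0.44935532 -0.2905007   0.06454079] 24.4167
lift 0.05161634997690113 [-0.26977222  0.05963379 -4.07130774]
seat True [0.60172934 0.25832315 0.08158609] nominal 0.08154078596122392 F [-0.65 -0.14  3.56] gap 0.05128584604031493
30.9417 [-0.03051485  0.71368637 -0.64646786  1.7019987   0.52482905  0.90591806
 -0.84205904]
```

View pics/s7.png

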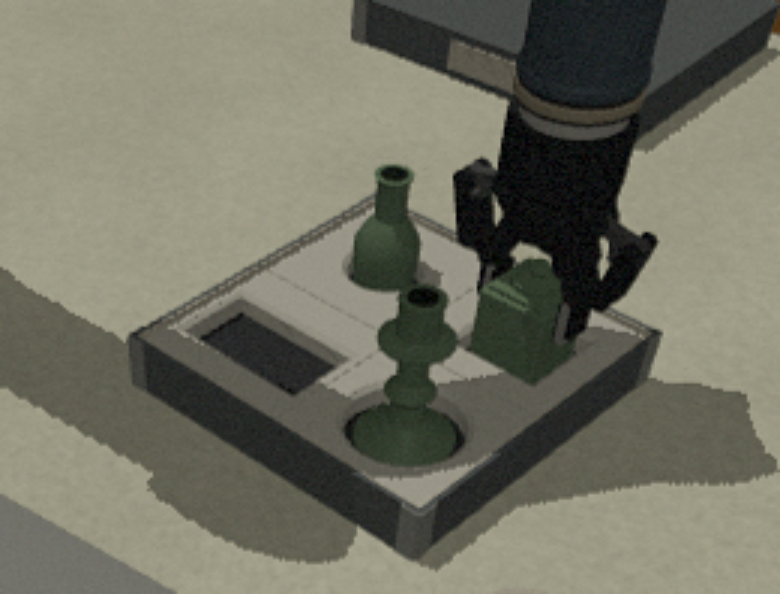

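View pics/s7b.png

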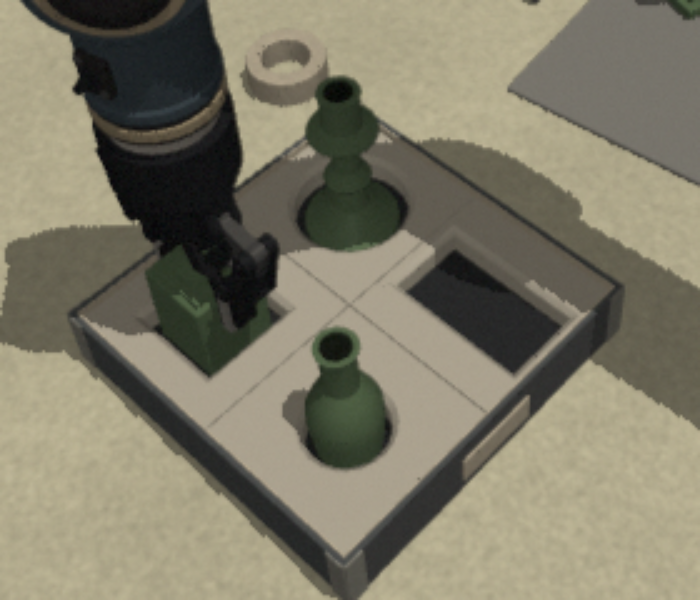

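Caddy is seated at nominal height. Vase and candlestick stand upright in theirs. Releasing and looking at the hound.

Run:
```python
from h import *
command_gripper(.08); sleep(.2)
move_l([*BL["caddy"],.26],feed=.15)
movep([*OB["hound"],.24],R(math.radians(-13))); sleep(.2)
s=sense();p,d=camera("wrist");W=cloud("wrist",p,d,(s["position"],s["tcp_rot"]));print(s["position"],s["joint_pos"],s["time_s"])
cv2.imwrite("pics/w8.png",p[:,:,::-1]);np.savez("pics/w8.npz",p=p,W=W)
pi=p.astype(int);g=(pi[...,1]>pi[...,0]+8)&(pi[...,1]>pi[...,2]+3)
c=np.array(OB["hound"]);near=g&(np.hypot(W[...,0]-c[0],W[...,1]-c[1])<.07)
q=W[near&(W[...,2]>.008)&(W[...,2]<.1)];print("all",len(q),cv2.minAreaRect((q[:,:2]*1000).astype(np.float32)))
q=W[near&(W[...,2]>.008)&(W[...,2]<.019)];print("plinth",len(q),cv2.minAreaRect((q[:,:2]*1000).astype(np.float32)))
from seg import *
t=W[near&(W[...,2]>.054)&(W[...,2]<.069)]
def cy(p):
    n=np.array([-np.sin(p[1]),np.cos(p[1])]);e=(t[:,:2]-c)@n-p[0]
    return np.hypot(e,t[:,2]-.051)-.016
s=least_squares(cy,[0,1.35],loss='soft_l1',f_scale=.001);n=np.array([-np.sin(s.x[1]),np.cos(s.x[1])])
print("trunk",c+n*s.x[0],np.degrees(s.x[1]),np.median(abs(s.fun)),len(t))
```

```text
[ 0.58843781 -0.25085833  0.24011068] [ 0.80652487  0.50986819 -0.6705841   1.61323886  0.34032927  1.13817627
 -0.17139571] 35.0417
all 3625 ((589.4463500976562, -249.84576416015625), (94.92101287841797, 41.405662536621094), 77.48506927490234)
plinth 751 ((588.53271484375, -253.96170043945312), (86.4887924194336, 41.405662536621094), 77.48506927490234)
trunk [ 0.58897207 -0.25221302] 77.63940907605001 0.0004553353927087278 2361
```

View pics/w8.png

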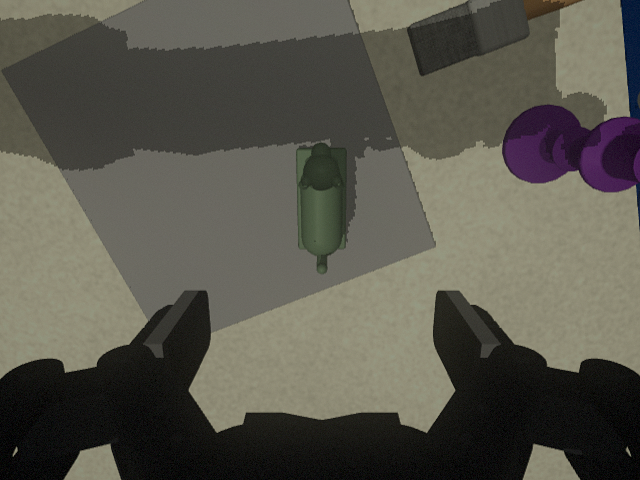

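Hound is centred between the jaws at (322,215). The plinth fit of 86 x 41 mm at (0.5885, -0.2535), yaw 77.5°, matches the given sizes.

Run:
```python
from h import *
xy=[.5888,-.2530];b=BL["hound"];th=math.radians(-12.5)
move_l([*xy,.13],R(th),feed=.15)
hit=move_l([*xy,.061],feed=.07,until_force=6); s=sense();print(hit,s["position"])
assert not hit
command_gripper(.0,40); s=sense();zp=s["position"][2];print(s["finger_gap"],s["wrist_force"],s["position"],s["time_s"])
assert s["finger_gap"]>.025
move_l([*xy,.074],feed=.05);move_l([*xy,.2],feed=.2);sleep(.1);s=sense();print("lift",s["finger_gap"],s["wrist_force"])
assert s["finger_gap"]>.025
t2=TY-math.pi/2
move_l([.47,-.08,.22],R(math.radians(-55)),feed=.2)
move_l([*b,.2],R(t2),feed=.2)
s=seat(b,t2,zp+.017,.2,.06);print(s["time_s"],s["joint_pos"])
p,d=camera("scene");cv2.imwrite("pics/s9.png",cv2.resize(p[50:270,240:500,::-1],None,fx=3,fy=2.7))
p,d=camera("side");cv2.imwrite("pics/s9b.png",cv2.resize(p[200:440,110:390,::-1],None,fx=2.5,fy=2.5))
```

```text
False [ 0.58922531 -0.25306442  0.0615275 ]
0.03094822731488067 [-2.29281819  0.02296194  4.509233  ] [ 0.58868504 -0.25302724  0.06137899] 37.6167
lift 0.03083187706746961 [ 0.23334109  0.29809795 -2.80597491]
seat True [0.48583608 0.13043025 0.07827393] nominal 0.07837899028956112 F [-1.11 -0.97  4.96] gap 0.030309345907484568
43.0917 [ 0.0601312   0.48565118 -0.50910239  2.07133927  0.37365147  0.67348037
 -2.216806  ]
```

View pics/s9.png

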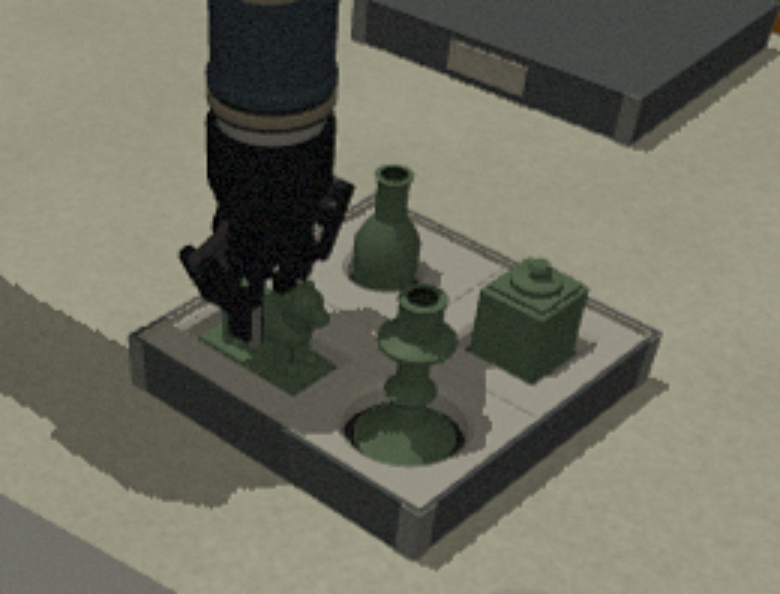

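View pics/s9b.png

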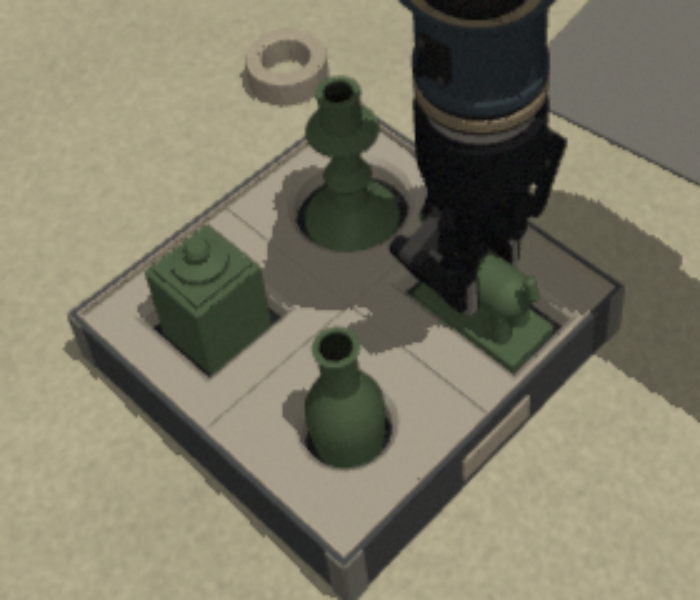

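The hound's plinth sits below the foam surface, inside the oblong recess. Releasing, backing off and making final checks.

Run:
```python
from h import *
from seg import circ
command_gripper(.065); sleep(.2)
move_l([*BL["hound"],.26],feed=.15)
movep([.44,-.10,.32],R(0)); sleep(.3)
Ws=[]
for n in("scene","side"):
    p,d=camera(n);W=cloud(n,p,d);pi=p.astype(int);cv2.imwrite(f"pics/f_{n}.png",p[:,:,::-1])
    g=(pi[...,1]>pi[...,0]+8)&(pi[...,1]>pi[...,2]+3)
    def sel(k,z0,z1,r=.055):
        c=BL[k];return W[g&(W[...,2]>z0)&(W[...,2]<z1)&(np.hypot(W[...,0]-c[0],W[...,1]-c[1])<r)]
    for k,z0,z1,r in(("cand",.125,.145,.0135),("vase",.092,.118,.011)):
        c,e=circ(sel(k,z0,z1),r);print(n,k,"off mm",np.round((c-BL[k])*1000,1),"top",np.percentile(sel(k,.05,.2)[:,2],99))
    q=sel("caddy",.086,.097);print(n,"caddy",cv2.minAreaRect(((q[:,:2]-BL["caddy"])*1000).astype(np.float32)),np.percentile(sel("caddy",.05,.2)[:,2],99.5))
    q=sel("hound",.066,.09);print(n,"hound",cv2.minAreaRect(((q[:,:2]-BL["hound"])*1000).astype(np.float32)),np.percentile(sel("hound",.05,.2)[:,2],99.5))
s=sense();print(s["time_s"],s["wrist_force"])
```

```text
scene cand off mm [-1.5  0.5] top 0.15526172855714004
scene vase off mm [-1.7  0.6] top 0.13036948012236543
scene caddy ((1.1351165771484375, -1.9348526000976562), (49.348567962646484, 51.06090545654297), 1.8940083980560303) 0.11431919479986472
scene hound ((-3.3114089965820312, -3.060466766357422), (81.67166137695312, 26.436389923095703), 2.2919065952301025) 0.11097245763885108
side cand off mm [0.3 0.8] top 0.15383192043028102
side vase off mm [0.  0.8] top 0.1285238823748001
side caddy ((-1.5862445831298828, 2.1779727935791016), (49.6019172668457, 50.14118194580078), 2.591834306716919) 0.1132152555145183
side hound ((-6.851512908935547, 3.8357057571411133), (76.11090850830078, 28.49005699157715), 1.9650487899780273) 0.10872758636445391
47.4083 [ 0.03432016 -0.16851462 -0.30390594]
```

View pics/f_scene.png

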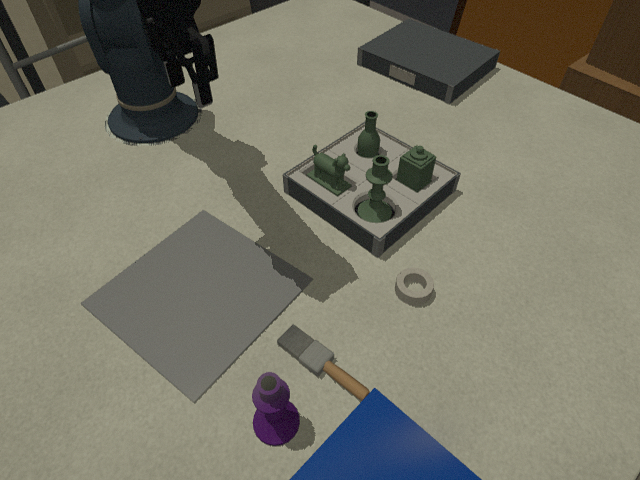

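View pics/f_side.png

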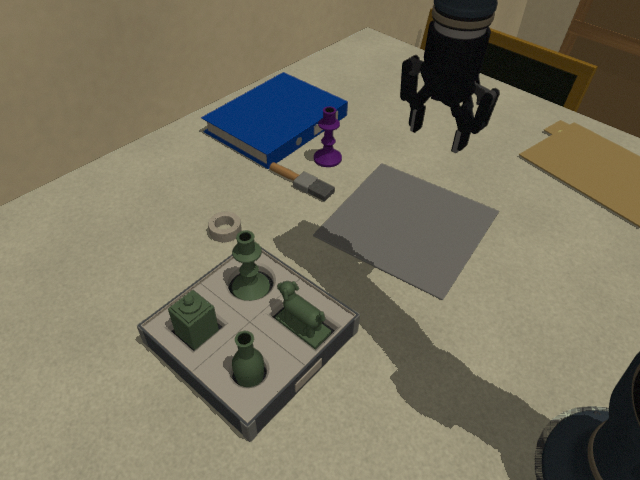

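All four stand upright in the tray at the expected top heights. The brush (310,350) and tape (415,287) are where they were in the first picture.

```bash
python3 -c "
from rig import *
finish_job()"
```

```text
the job is handed in; nothing more can be done
```

All four ceramics are packed: candlestick in the large round recess, vase in the small round, caddy in the square and hound in the oblong. I lowered each one until it touched the recess floor, then released it. The job was handed in at about 47 s of the 112 s; no verdict is reported.

**Last checks, after release:**
- **Seating:** each touchdown was within 0.2 mm of the computed floor height. The measured tops match fully seated pieces to about 3 mm (for example candlestick 0.154–0.155 m against 0.152 m).
- **Centring:** the candlestick and vase are within about 2 mm of their block centres.
- **Caddy and hound:** the two cameras disagreed by about 5 mm on the caddy and 8 mm on the hound, because each sees only one side. I did not refine these further. They were placed to 0.1 mm by the arm's own readings, and the pictures show both inside their recesses.
- **Other items:** the brush, tape and purple candlestick show no visible movement from the first picture, and the arm was clear of everything.

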